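# Dry-fit a white panel on the fitting board

## Robot

A 7-joint arm with a two-finger parallel gripper is mounted at the origin on the work surface. World frame = base frame: x ahead of the robot, y to its left, z up, the work surface at z = 0. Lengths are in m, angles in degrees, forces in N, time in s.
With the tool pointing down it reaches from about 0.425 to 0.95 m from the base axis. Payload 16.7 kg.
Tool frame: the origin (TCP) lies at the very end of the fingers, on their centre line; the grasp point (between the pads) lies 19 mm behind it; z points along the fingers, y is the line along which they close (so a half turn about z gives the same grasp; the last joint's range is limited). The gripper opens to 94 mm and grips with 3 to 60 N. Pads are 16 mm wide; open, the fingers measure 119 mm over their backs; the gripper's body (75 mm by 177 mm) begins 78 mm behind the grasp point.
Start: joints at [65.919, 24.414, 4.234, 92.017, -1.954, 63.644, -3.845], TCP at [0.181, -0.65, 0.177] pointing down, gripper open.
Joint ranges: [-163.25, 163.25], [-28.42, 122.38], [-70.27, 78.77], [12.13, 141.07], [-58.53, 238.53], [9.26, 117.41], [-156.51, 156.51]. Speed limits (degrees/s): [108.29, 108.29, 136.94, 136.94, 172.46, 172.46, 172.46].

## Interface

Orientations are given as a 3x3 rotation matrix whose columns are the frame's x, y, z axes.
In Python, from cell import bot, imaging gives the robot as it stands.
- The arm moves only by the tool send_rows, never from a script. Its argument "targets" is a list of rows, each a list of 2 entries, a list of its own where there are three numbers: the shift along the world's x, y, z in m, then the turn about the world's z in rad. A call has exactly 5 rows; each row is the pose to reach, as a shift and turn from the pose commanded when the call began; what a row does not reach only later rows make up. A row lasts 1/10 s, in which the tool goes at most 50 mm and 8.59 degrees, less where a joint would pass 70% of its speed; a pose out of reach is approached as far as the arm can. A call with a gripper value outside its range is refused whole. "grip" is the opening, from 0 (shut) to 1 (fully open), set as the call begins (left out, the last holds). The fingers move at their own pace and stop on an object; the grip force is fixed at half the most. Time passes only in rows, so rows that repeat a pose let the fingers close, or fill a call up. It gives the time, the measured TCP pose, the force, the opening and the grip force at its end, in the units of the state.
- bot.state(): the state, without advancing time (a new reading comes with each control period).
- imaging.get_image(name): name is "scene" or "top" or "wrist"; returns the picture (384x512x3 uint8, red, green, blue); there is no depth.
- imaging.camera_info(name): a dict with "mtx" (3x3 intrinsics, pixels), "dist" ([k1, k2, p1, p2, k3] as OpenCV has them; the pictures are not rectified), "R" (3x3) and "t" (3): a world point X has camera coordinates R X + t. Camera axes: x right, y down, z forward; pixel columns grow to the right and rows downward; lengths in m; the calibration is good to about 2 mm. A picture is of the moment at which its call begins: read the wrist's pose just before it. camera_info takes no time and is no camera call; for the wrist camera it gives the pose at the moment of the call.
- bot.finish_job(): hands the job in; it is judged then, once.
The state is a dict: "time": time; "q": joint angles; "qvel": joint speeds; "joint_torque": joint torques, N m; "eef_pos": TCP position; "tool_rot": TCP orientation; "wrist_force": force on the tool from outside, world axes, zero at the start; "moment": the same for the moment, N m; "gripper_width": finger opening in m; "grip_force": force on a finger pad.
Only numpy, scipy, OpenCV 4.12 (cv2) and the standard library are available. Lean on these libraries where they do the work, as an engineer would, in place of code of your own. Each camera call takes 0.05 s, during which the arm holds its last target. There are 200 camera calls.

## Task

First clear the fitting board: put the grey sanding block into the low steel tray and the short white offcut into the cardboard box. Then fetch the white panel from the sloping rack, lay it flat on the cleared board with its length running towards the far fence, and push it up so that its end is flush against the fence and its long edge butts tightly against the white panel already clamped there, with no gap. Leave the spray bottle, the electric sander and the tape roll where they stand.

Things in the scene. Friction and masses are not known exactly. Their poses are not given: they have to be found in the camera images.
- board: fixed plywood bed 210 x 290 x 12 mm (x, y, z), origin under its centre. Aluminium fence along its far end: inner face at x = +85 mm, top 42 mm above the table. On its right a white panel 160 x 70 x 24 mm is clamped, x -75 to +85, y -145 to -75 mm, top at 36 mm, with dark clamps on its outer edge up to 66 mm. The rest of the bed (y -75 to +145, x -105 to +85 mm) is the open bay
- corner (a point): inner corner of the bay on the bed's top face (12 mm above the table), where the fence's inner face meets the long free edge of the clamped panel; axes as the board: +x into the fence, +y away from the clamped panel. The panel fitted home has its middle at x = -80, y = +30, z = +12 mm from here
- panel: loose white solid-surface panel, box 160 x 60 x 24 mm (x, y, z), 0.4 kg; origin at the centre of its underside. At the start it lies on the rack's slope, its +x pointing up the slope and its z square to the slope
- panel_mid (a point): middle of the loose panel, 12 mm above its underside; axes as the panel
- rack: fixed steel rack, foot 200 x 200 mm, origin under its centre. Its 40 mm wide slope (along y = 0) rises 35 degrees towards +x; a 12 mm lip holds the panel's lower end. A level suction bar, 30 mm thick, crosses along y at x = +45 mm, 270 mm above the table, on 12 mm posts at y = +-93 mm: a gripper pointing straight down on the panel's middle meets it, one square to the slope passes under
- seat (a point): point on the rack's slope face under the middle of the stored panel, 75 mm above the table; axes as the rack (level, not tilted)
- sander_block: grey hand sanding block lying in the board's bay, base 100 x 40 x 18 mm, with a dark grip ridge 80 x 26 mm on top up to 46 mm height; origin at the centre of its underside, x along its length
- offcut: short white offcut lying in the board's bay, box 90 x 36 x 24 mm; origin at the centre of its underside, x along its length
- tray: low open steel tray for tools, fixed, 140 x 150 x 40 mm high (x, y, z), walls 4 mm; origin under its centre
- tray_in (a point): centre of the tray's inner floor; axes as the tray
- carton: open cardboard box for offcuts, fixed, 140 x 150 x 75 mm high (x, y, z), walls 4 mm; origin under its centre
- carton_in (a point): centre of the cardboard box's inner floor; axes as the box
- spray_bottle: bystander: clear spray bottle with a white head, 186 mm high, 72 mm across, behind the board; origin at the centre of its foot
- orbital_sander: bystander: round electric sander, pad 120 mm across, 105 mm high, with a handle out to 115 mm, behind the board; origin at the centre of its underside
- tape_roll: bystander: roll of paper tape, 100 mm across, 30 mm high; origin at the centre of its underside

How it is judged:
By the outcome, as a careful person would: the job done as asked, in the order asked, and still so for the second after the job is handed in, with the robot touching nothing.
It also fails if it takes over 72 s, if anything falls off the work surface, if the arm or the gripper's body presses on something with over 40 N, if the wrist force passes 120 N, or if a joint passes its speed limit or range.

## Working session

There is one attempt and no reset: what is moved stays moved. The work goes in short steps, Python scripts to look and compute and a tool call to move; the robot and the scene stay as the last step left them, time stands still between calls to the robot, and variables do not carry over. Pictures are saved under pics/ and viewed, at most 10 in all, crops included, and the job is handed in when it is done.

Besides the shell and the picture viewer there is one more tool, called after "Call:" as a command line: name --argument value ..., lists and objects as JSON in quotes. send_rows: Moves the arm, as the interface text tells. Its arguments: {"type":"object","properties":{"targets":{"type":"array","items":{"type":"array"}},"grip":{"type":"number"}},"required":["targets"]}

```bash
ls; mkdir -p pics; python3 - <<'E'
from cell import bot, imaging
import cv2, numpy as np
s=bot.state(); print({k:np.round(v,3).tolist() for k,v in s.items()})
for n in ("scene","top"):
    im=imaging.get_image(n); cv2.imwrite(f"pics/{n}0.png",cv2.cvtColor(im,cv2.COLOR_RGB2BGR))
for n in ("scene","top","wrist"):
    c=imaging.camera_info(n); print(n,{k:np.round(v,4).tolist() for k,v in c.items()})
for n in ("scene","top"):
    im=cv2.imread(f"pics/{n}0.png"); cv2.imwrite(f"pics/{n}0b.png",cv2.resize(im,(800,600),interpolation=cv2.INTER_CUBIC))
E
```

```text
pics
{'time': 0.0, 'q': [65.919, 24.448, 4.232, 92.052, -1.954, 63.645, -3.845], 'qvel': [-0.121, -0.167, -0.033, 0.019, 0.115, -0.116, -0.007], 'joint_torque': [-0.0, -93.58, 3.667, -45.418, -0.049, 0.02, 0.0], 'eef_pos': [0.18, -0.65, 0.177], 'tool_rot': [[0.964, 0.267, -0.0], [0.267, -0.964, 0.001], [-0.0, -0.001, -1.0]], 'wrist_force': [0.567, -0.178, 1.052], 'moment': [0.052, -0.024, 0.033], 'grip_force': 0.0, 'gripper_width': 0.094}
scene {'mtx': [[356.5632, 0.0, 252.3713], [0.0, 356.5632, 195.6054], [0.0, 0.0, 1.0]], 'dist': [-0.0377, 0.0, 0.0, 0.0, 0.0], 'R': [[-0.1059, 0.9943, 0.0143], [0.8507, 0.098, -0.5165], [-0.515, -0.0425, -0.8562]], 't': [0.0178, -0.458, 1.5016]}
top {'mtx': [[470.4989, 0.0, 256.3382], [0.0, 470.4989, 188.5193], [0.0, 0.0, 1.0]], 'dist': [-0.1023, 0.0, 0.0, 0.0, 0.0], 'R': [[-0.0191, -0.9996, -0.0207], [-0.9852, 0.0224, -0.17], [0.1704, 0.0171, -0.9852]], 't': [0.0445, 0.5672, 1.4394]}
wrist {'mtx': [[307.3008, 0.0, 252.1961], [0.0, 307.3008, 192.6926], [0.0, 0.0, 1.0]], 'dist': [-0.0698, 0.0, 0.0, 0.0, 0.0], 'R': [[0.2671, -0.9637, -0.0011], [-0.9331, -0.2589, 0.2496], [-0.2408, -0.0657, -0.9684]], 't': [-0.6754, -0.0254, 0.3907]}
```

View pics/top0b.png

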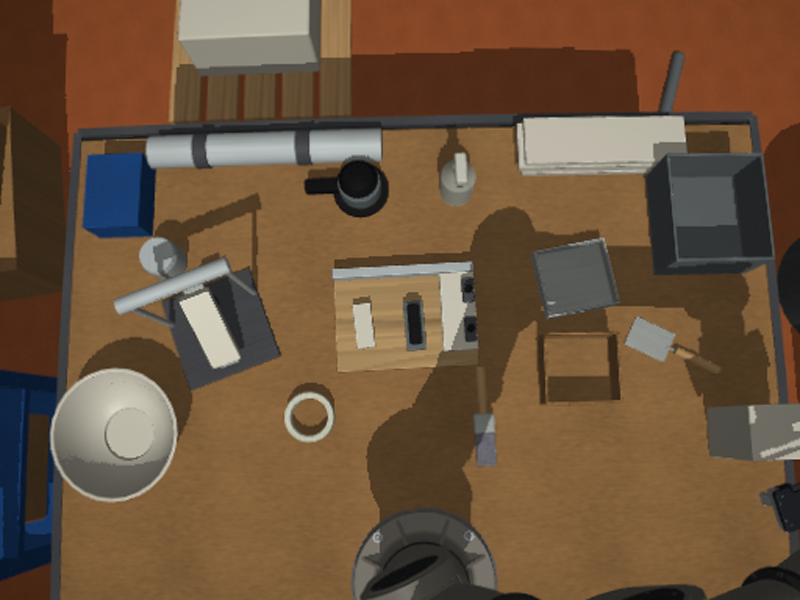

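View pics/scene0b.png

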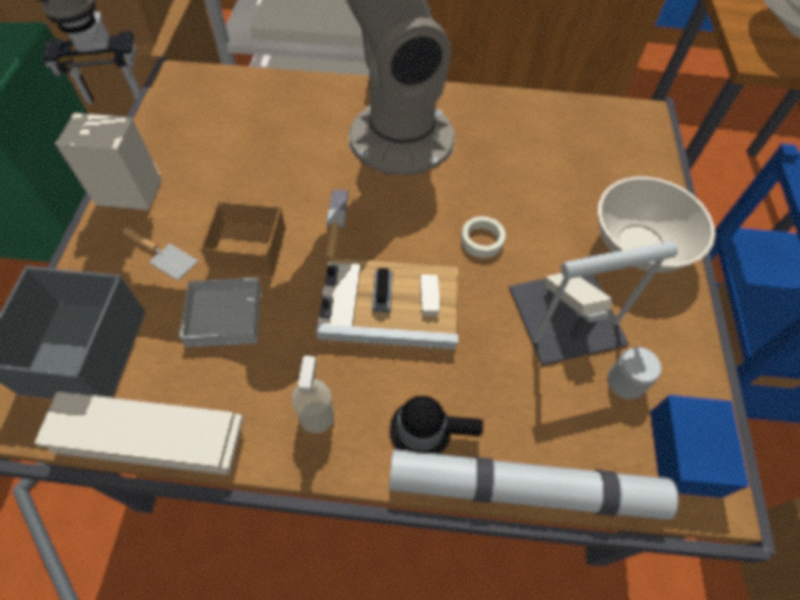

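Top view shows the board bay with the offcut at (364,326) and the sanding block at (415,325). The clamped panel is at (459,312), the tray at (576,278) and the carton at (580,367). The rack's panel is at (209,328). The scene view agrees with this from the far side.

```bash
cat > h.py <<'E'
import numpy as np, cv2
from scipy.optimize import least_squares
from cell import bot, imaging
S=512/800
def proj(c,X):
    return cv2.projectPoints(np.float64(X).reshape(-1,1,3),cv2.Rodrigues(np.array(c['R']))[0],np.float64(c['t']),np.array(c['mtx']),np.array(c['dist']))[0].reshape(-1,2)
def px2w(c,uv,z):
    n=cv2.undistortPoints(np.float64(uv).reshape(-1,1,2),np.array(c['mtx']),np.array(c['dist'])).reshape(-1,2)
    R=np.array(c['R']);C=-R.T@np.array(c['t'])
    d=np.c_[n,np.ones(len(n))]@R
    return C+d*((z-C[2])/d[:,2])[:,None]
def fit(obs,x0):
    """obs: list of (cam, object pts Nx3, native px Nx2); fits x,y,yaw(deg)"""
    def place(p,P):
        a=np.radians(p[2]);P=np.float64(P)
        return np.c_[p[0]+np.cos(a)*P[:,0]-np.sin(a)*P[:,1],p[1]+np.sin(a)*P[:,0]+np.cos(a)*P[:,1],P[:,2]]
    f=lambda p:np.concatenate([(proj(c,place(p,P))-np.float64(uv)).ravel() for c,P,uv in obs])
    r=least_squares(f,x0,x_scale=[.01,.01,1]); return np.round(r.x,4),round(float(np.sqrt(np.mean(r.fun**2))),2)
def box(hx,hy,z): # far-left, far-right, near-right, near-left  (+x far, +y left)
    return [[hx,hy,z],[hx,-hy,z],[-hx,-hy,z],[-hx,hy,z]]
def snap(name,n):
    c=imaging.camera_info(n); im=cv2.cvtColor(imaging.get_image(n),cv2.COLOR_RGB2BGR)
    cv2.imwrite(f'pics/{name}.png',cv2.resize(im,(800,600),interpolation=cv2.INTER_CUBIC)); np.save(f'pics/{name}.npy',c); return c
E
python3 - <<'E'
from h import *
t=imaging.camera_info('top')
s=lambda *p:np.array(p)*S
cl=px2w(t,s((441,351),(441,275)),.036);print('clamped edge near,far',cl.round(3).tolist())
print('offcut',fit([(t,box(.045,.018,.036),s((354,305),(370,304),(375,346),(358,348)))],[.6,.1,0]))
print('block ridge',fit([(t,box(.04,.013,.058),s((406,299),(421,299),(425,345),(409,347)))],[.6,0,0]))
print('tray',fit([(t,box(.07,.075,.04),s((533,251),(604,239),(619,301),(549,317)))],[.7,-.25,0]))
print('carton',fit([(t,box(.07,.075,.075),s((538,334),(619,332),(620,402),(540,404)))],[.5,-.25,0]))
a=px2w(t,s((190,388),(280,354),(246,268)),.005);print('foot',a.round(3).tolist())
print('bar ends z.285',px2w(t,s((118,306),(226,266)),.27).round(3).tolist())
print('panel lower end z~.05',px2w(t,s((216,369),(241,359)),.06).round(3).tolist())
print('bay floor near-left',px2w(t,s((338,371),),.012).round(3), 'fence top inner', px2w(t,s((334,279),(441,272)),.042).round(3))
print('spray',px2w(t,s((457,190),),.0).round(3),'tape',px2w(t,s((309,417),),.03).round(3))
E
```

```text
clamped edge near,far [[0.453, -0.046, 0.036], [0.609, -0.051, 0.036]]
offcut (array([0.5079, 0.1078, 5.1929]), 0.41)
block ridge (array([0.5093, 0.0042, 2.9088]), 1.8)
tray (array([ 0.5985, -0.328 , 10.0284]), 0.6)
carton (array([ 0.41  , -0.3154, -0.9584]), 1.18)
foot [[0.389, 0.474, 0.005], [0.456, 0.285, 0.005], [0.64, 0.36, 0.005]]
bar ends z.285 [[0.521, 0.525, 0.27], [0.587, 0.333, 0.27]]
panel lower end z~.05 [[0.423, 0.404, 0.06], [0.443, 0.354, 0.06]]
bay floor near-left [[0.419 0.164 0.012]] fence top inner [[ 0.605  0.168  0.042]
 [ 0.614 -0.051  0.042]]
spray [[ 0.802 -0.092  0.   ]] tape [[0.326 0.222 0.03 ]]
```

Call:
send_rows --targets '[[[0.027,0.035,0.012],-0.042],[[0.054,0.07,0.024],-0.084],[[0.081,0.105,0.036],-0.126],[[0.108,0.14,0.048],-0.168],[[0.135,0.175,0.06],-0.21]]' --grip 1

```text
time: 0.6
eef_pos: [0.3162, -0.4737, 0.2377]
tool_rot: [[0.998, 0.059, -0.0], [0.059, -0.998, 0.0], [-0.0, -0.0, -1.0]]
wrist_force: [0.9, 0.2, -0.5]
gripper_width: 0.094
grip_force: 0.0
```

Call:
send_rows --targets '[[[0.03,0.035,0.0],0],[[0.06,0.07,0],0],[[0.09,0.105,0],0],[[0.12,0.14,0],0],[[0.15,0.175,0],0]]'

```text
time: 1.1
eef_pos: [0.4663, -0.2987, 0.2374]
tool_rot: [[0.998, 0.061, -0.0], [0.061, -0.998, 0.0], [-0.0, -0.0, -1.0]]
wrist_force: [0.7, 0.3, -0.3]
gripper_width: 0.0941
grip_force: 0.0
```

Call:
send_rows --targets '[[[0.008,0.046,0.0],0],[[0.016,0.092,0],0],[[0.024,0.138,0],0],[[0.032,0.184,0],0],[[0.04,0.23,0],0]]'

```text
time: 1.6
eef_pos: [0.5053, -0.0686, 0.2374]
tool_rot: [[0.998, 0.061, -0.0], [0.061, -0.998, -0.0], [-0.0, 0.0, -1.0]]
wrist_force: [-0.3, -0.5, 0.7]
gripper_width: 0.0939
grip_force: 0.0
```

Call:
send_rows --targets '[[[0,0.04,0.0],0],[[0,0.08,0],0],[[0,0.12,0],0],[[0,0.12,0],0],[[0,0.12,0],0]]'

```text
time: 2.1
eef_pos: [0.5053, 0.05, 0.2372]
tool_rot: [[0.998, 0.062, -0.001], [0.062, -0.998, -0.0], [-0.001, 0.0, -1.0]]
wrist_force: [-0.3, -0.6, 0.4]
gripper_width: 0.0942
grip_force: 0.0
```

```bash
python3 - <<'E'
from h import *
s=bot.state();print(s['time'],s['eef_pos'],np.round(s['tool_rot'],3).tolist(),s['wrist_force'])
snap('w1','wrist')
E
```

```text
2.1 [0.50528782 0.05003765 0.237223  ] [[0.998, 0.062, -0.001], [0.062, -0.998, -0.0], [-0.001, 0.0, -1.0]] [-0.32333615 -0.57204977  0.39271052]
```

View pics/w1.png

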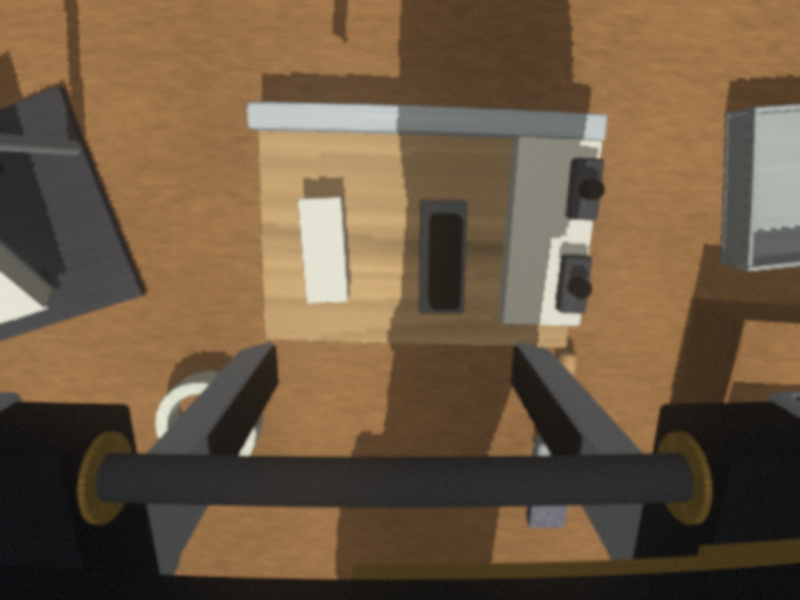

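The wrist view shows the offcut at (299,199)-(348,300), the block base at (421,200)-(467,313), and the clamped panel's free edge from (516,138) to (502,322). The fence inner top edge runs from (248,128) to (605,139).

```bash
python3 - <<'E'
from h import *
w=np.load('pics/w1.npy',allow_pickle=True).item()
s=lambda *p:np.array(p)*S
print('offcut',fit([(w,box(.045,.018,.036),s((299,199),(340,197),(348,300),(307,303)))],[.5,.1,0]))
print('block base',fit([(w,box(.05,.02,.030),s((421,200),(467,201),(467,313),(420,312)))],[.5,0,0]))
print('ridge',fit([(w,box(.04,.013,.058),s((428,212),(461,212),(463,311),(428,311)))],[.5,0,0]))
P=[[.085,.145,.042],[.085,-.145,.042],[-.075,-.075,.036],[.085-.0,-.075,.036],[-.105,.145,.012],[-.075,-.145,.036]]
U=s((248,128),(605,139),(502,322),(516,138),(266,341),(580,325))
r=fit([(w,P,U)],[.52,.02,0]);print('board',r)
for i in range(6):
  print(i,fit([(w,[p for j,p in enumerate(P) if j!=i],np.delete(U,i,0))],[.52,.02,0]))
b=r[0];a=np.radians(b[2]);R=np.array([[np.cos(a),-np.sin(a)],[np.sin(a),np.cos(a)]])
print('corner',b[:2]+R@[.085,-.075],'home',b[:2]+R@[.005,-.045])
E
```

```text
offcut (array([0.5134, 0.1102, 6.1044]), 0.38)
block base (array([0.5128, 0.0061, 4.4048]), 0.67)
ridge (array([0.5135, 0.008 , 5.373 ]), 0.83)
board (array([0.5304, 0.0265, 2.1274]), 0.74)
0 (array([0.5301, 0.0268, 2.3156]), 0.68)
1 (array([0.5304, 0.0265, 2.1236]), 0.81)
2 (array([0.5302, 0.0263, 2.1342]), 0.7)
3 (array([0.5309, 0.0261, 2.0988]), 0.51)
4 (array([0.5306, 0.0267, 2.0283]), 0.76)
5 (array([0.5304, 0.0265, 2.1072]), 0.81)
corner [ 0.61812553 -0.04529297] home [ 0.53706703 -0.01828338]
```

Call:
send_rows --targets '[[[0.002,-0.012,-0.04],0.012],[[0.005,-0.028,-0.08],0.024],[[0.0075,-0.043,-0.11],0.024],[[0.0075,-0.043,-0.13],0.024],[[0.0075,-0.043,-0.15],0.024]]' --grip 0.55

```text
time: 2.65
eef_pos: [0.5126, 0.0043, 0.0861]
tool_rot: [[0.997, 0.081, -0.001], [0.081, -0.997, -0.001], [-0.001, 0.0, -1.0]]
wrist_force: [0.6, 0.4, 0.6]
gripper_width: 0.0574
grip_force: 0.0
```

Call:
send_rows --targets '[[[0,0,-0.015],0],[[0,0,-0.03],0],[[0,0,-0.04],0],[[0,0,-0.051],0],[[0,0,-0.051],0]]'

```text
time: 3.15
eef_pos: [0.5123, 0.006, 0.0353]
tool_rot: [[0.996, 0.084, -0.002], [0.084, -0.996, -0.0], [-0.002, 0.0, -1.0]]
wrist_force: [0.3, -0.5, -0.5]
gripper_width: 0.0516
grip_force: 0.0
```

Call:
send_rows --targets '[[[0,0,0],0],[[0,0,0],0],[[0,0,0],0],[[0,0,0],0],[[0,0,0],0]]' --grip 0

```text
time: 3.65
eef_pos: [0.5132, 0.0066, 0.0367]
tool_rot: [[0.996, 0.085, 0.0], [0.085, -0.996, -0.0], [0.0, 0.0, -1.0]]
wrist_force: [0.3, 0.7, -0.0]
gripper_width: 0.0155
grip_force: 0.0
```

```bash
python3 - <<'E'
from h import *
s=bot.state();print(s['time'],s['eef_pos'],s['gripper_width'],s['grip_force'],s['wrist_force'])
snap('w2','wrist')
s=bot.state();print(s['time'],s['gripper_width'],s['grip_force'])
E
```

```text
3.65 [0.51317847 0.00660143 0.03670537] 0.015541609279696023 0.0 [ 0.25513815  0.71377693 -0.04637121]
3.7 0.011297510766088715 0.0
```

View pics/w2.png

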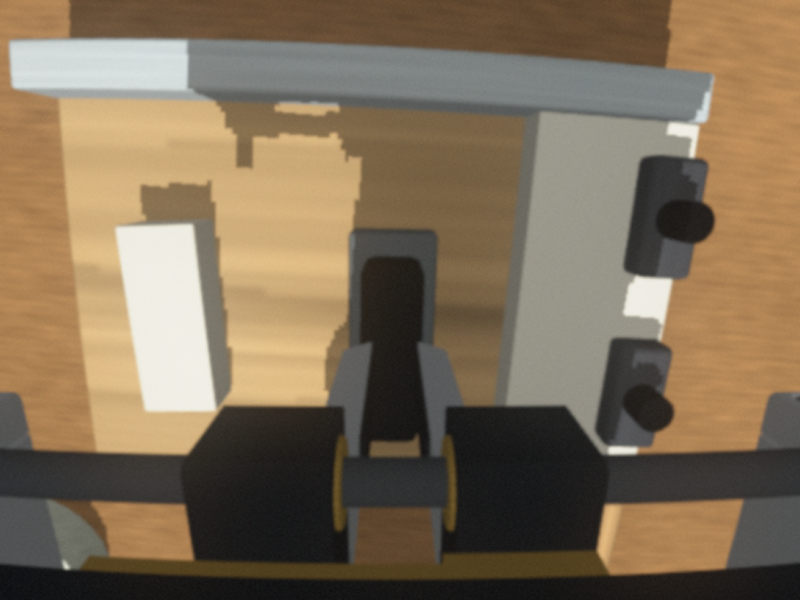

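The fingers straddle the ridge, with tips at (370,345) and (418,345), but the reported width is still shrinking. I'll let them settle.

Call:
send_rows --targets '[[[0,0,0],0],[[0,0,0],0],[[0,0,0],0],[[0,0,0],0],[[0,0,0],0]]' --grip 0

```text
time: 4.2
eef_pos: [0.5131, 0.0066, 0.0365]
tool_rot: [[0.996, 0.085, 0.0], [0.085, -0.996, 0.0], [0.0, -0.0, -1.0]]
wrist_force: [0.0, -0.1, -0.5]
gripper_width: 0.0006
grip_force: 0.0
```

```bash
python3 - <<'E'
from h import *
w=np.load('pics/w2.npy',allow_pickle=True).item()
p=np.array([.5132,.0066,.0367]);
for dz in (0,.019,.04): 
  print(dz,[ (proj(w,[p+[0,d,dz]])/S).round().tolist()[0] for d in (.0078,-.0078,.013,-.013)])
print('block far end z.03,.058 using w2 px', px2w(w,np.array([(350,231),(437,231)])*S,.030).round(4).tolist(), px2w(w,np.array([(362,258),(424,258),(362,440),(424,440)])*S,.058).round(4).tolist())
s=bot.state();print(s['wrist_force'],s['moment'])
snap('w3','wrist')
E
```

```text
0 [[375.0, 341.0], [409.0, 344.0], [364.0, 340.0], [420.0, 345.0]]
0.019 [[373.0, 356.0], [411.0, 359.0], [361.0, 355.0], [423.0, 360.0]]
0.04 [[371.0, 376.0], [412.0, 379.0], [357.0, 375.0], [426.0, 380.0]]
block far end z.03,.058 using w2 px [[0.5613, 0.0294, 0.03], [0.5645, -0.0091, 0.03]] [[0.5544, 0.0218, 0.058], [0.5564, -0.0024, 0.058], [0.4748, 0.0164, 0.058], [0.477, -0.0104, 0.058]]
[ 0.01145644 -0.12975864 -0.49722286] [ 0.03088243  0.03434721 -0.00715317]
```

View pics/w3.png

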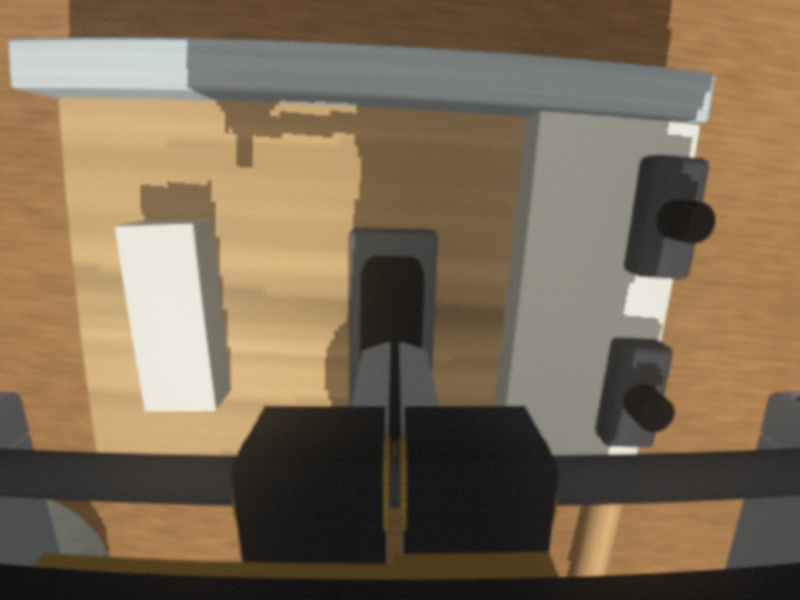

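Closing fully missed the ridge and the block did not move, so I'll grip lower, over the 40 mm base.

Call:
send_rows --targets '[[[0,0,0],0],[[0,0,0],0],[[0,0,0],0],[[0,0,0],0],[[0,0,0],0]]' --grip 0.63

```text
time: 4.75
eef_pos: [0.513, 0.0067, 0.0365]
tool_rot: [[0.996, 0.085, 0.0], [0.085, -0.996, 0.0], [0.0, -0.0, -1.0]]
wrist_force: [-0.2, -0.2, -0.1]
gripper_width: 0.0371
grip_force: 0.0
```

Call:
send_rows --targets '[[[0,0,0],0],[[0,0,0],0],[[0,0,0],0],[[0,0,-0.003],0],[[0,0,-0.006],0]]'

```text
time: 5.25
eef_pos: [0.5131, 0.0066, 0.0302]
tool_rot: [[0.996, 0.085, 0.0], [0.085, -0.996, 0.0], [0.0, -0.0, -1.0]]
wrist_force: [-0.6, -0.0, -0.1]
gripper_width: 0.0593
grip_force: 0.0
```

Call:
send_rows --targets '[[[0,0,-0.003],0],[[0,0,-0.006],0],[[0,0,-0.009],0],[[0,0,-0.012],0],[[0,0,-0.014],0]]'

```text
time: 5.75
eef_pos: [0.5129, 0.0067, 0.0161]
tool_rot: [[0.996, 0.085, -0.0], [0.085, -0.996, 0.0], [-0.0, -0.0, -1.0]]
wrist_force: [0.2, -0.0, -0.8]
gripper_width: 0.0596
grip_force: 0.0
```

Call:
send_rows --targets '[[[0,0,0],0],[[0,0,0],0],[[0,0,0],0],[[0,0,0],0],[[0,0,0],0]]' --grip 0

```text
time: 6.25
eef_pos: [0.5131, 0.0067, 0.0166]
tool_rot: [[0.996, 0.085, 0.0], [0.085, -0.996, 0.0], [0.0, -0.0, -1.0]]
wrist_force: [-0.0, 0.9, 1.6]
gripper_width: 0.0256
grip_force: 29.9
```

It gripped at 25.6 mm, which is the ridge width. So the real fingertips sit about 20 mm above the reported TCP, and I'll allow for that from here. Now I'll carry the block to the tray.

Call:
send_rows --targets '[[[0,0,0.04],0],[[0,0,0.085],0],[[0.011,-0.043,0.09],0.03],[[0.022,-0.086,0.09],0.06],[[0.033,-0.129,0.09],0.09]]'

```text
time: 6.75
eef_pos: [0.5465, -0.124, 0.1072]
tool_rot: [[0.984, 0.176, 0.001], [0.176, -0.984, -0.0], [0.001, 0.001, -1.0]]
wrist_force: [0.8, 0.1, -0.7]
gripper_width: 0.0255
grip_force: 29.9
```

Call:
send_rows --targets '[[[0.011,-0.044,0],0],[[0.022,-0.088,0],0],[[0.033,-0.132,0],0],[[0.044,-0.176,0],0],[[0.052,-0.206,0],0]]'

```text
time: 7.25
eef_pos: [0.5976, -0.332, 0.1061]
tool_rot: [[0.985, 0.172, -0.001], [0.172, -0.985, -0.001], [-0.001, 0.001, -1.0]]
wrist_force: [0.4, -0.4, -2.0]
gripper_width: 0.0259
grip_force: 29.9
```

Call:
send_rows --targets '[[[0,0,0],0],[[0,0,-0.03],0],[[0,0,-0.06],0],[[0,0,-0.08],0],[[0,0,-0.09],0]]'

```text
time: 7.75
eef_pos: [0.5968, -0.3273, 0.0143]
tool_rot: [[0.985, 0.174, -0.003], [0.174, -0.985, 0.002], [-0.002, -0.002, -1.0]]
wrist_force: [-0.1, -0.1, -1.2]
gripper_width: 0.026
grip_force: 29.9
```

```bash
python3 - <<'E'
from h import *
s=bot.state();print(s['time'],s['eef_pos'],s['wrist_force'],s['gripper_width'])
snap('w4','wrist')
E
```

```text
7.75 [ 0.59684697 -0.32734814  0.01429092] [-0.13267476 -0.05239954 -1.21224052] 0.026032605559202695
```

View pics/w4.png

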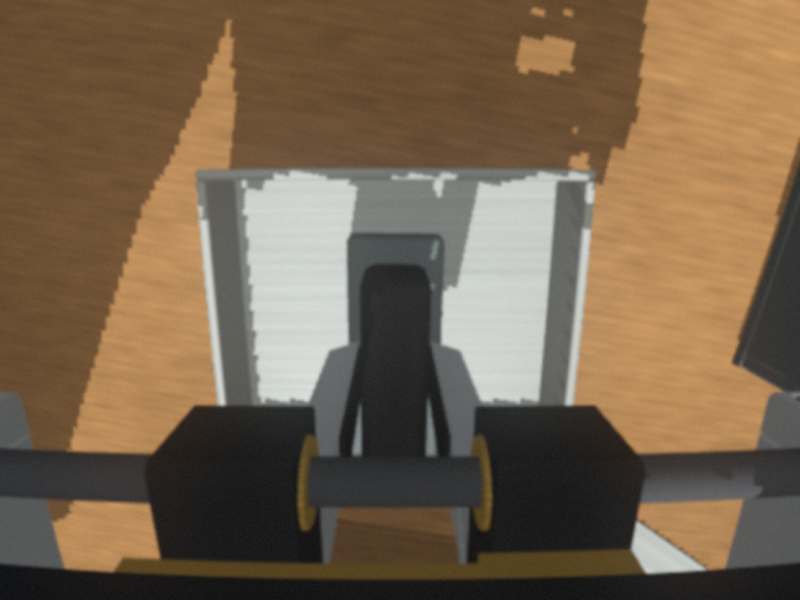

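The block is inside the tray at (395,340), centred between the walls at columns 240 and 550. I'll lower it a little, release, and go for the offcut.

Call:
send_rows --targets '[[[0,0,-0.002],0],[[0,0,-0.004],0],[[0,0,-0.0045],0],[[0,0,-0.0045],0],[[0,0,-0.0045],0]]'

```text
time: 8.3
eef_pos: [0.5983, -0.3285, 0.0125]
tool_rot: [[0.985, 0.174, 0.001], [0.174, -0.985, -0.0], [0.001, 0.0, -1.0]]
wrist_force: [-0.8, -0.1, -1.4]
gripper_width: 0.0254
grip_force: 29.9
```

Call:
send_rows --targets '[[[0,0,0],0],[[0,0,0],0],[[0,0,0],0],[[0,0,0.02],0],[[0,0,0.06],0]]' --grip 0.7

```text
time: 8.8
eef_pos: [0.5961, -0.3274, 0.0698]
tool_rot: [[0.985, 0.174, -0.005], [0.174, -0.985, 0.002], [-0.004, -0.003, -1.0]]
wrist_force: [0.8, -0.2, 0.4]
gripper_width: 0.0623
grip_force: 0.0
```

```bash
python3 - <<'E'
from h import *
w=np.load('pics/w2.npy',allow_pickle=True).item()
s=lambda *p:np.array(p)*S
print('offcut',fit([(w,box(.045,.018,.036),s((117,228),(194,223),(216,411),(146,411)))],[.5,.1,0]))
st=bot.state();print(st['time'],st['eef_pos'],st['wrist_force'],st['gripper_width'])
E
```

```text
offcut (array([0.5132, 0.1101, 5.8269]), 0.74)
8.8 [ 0.59614135 -0.32742688  0.0697647 ] [ 0.83660234 -0.17228559  0.36671636] 0.062278482928131464
```

Call:
send_rows --targets '[[[0,0,0.035],0],[[-0.008,0.035,0.06],-0.02],[[-0.017,0.08,0.06],-0.04],[[-0.026,0.125,0.06],-0.06],[[-0.035,0.17,0.06],-0.07]]'

```text
time: 9.3
eef_pos: [0.5625, -0.1569, 0.1324]
tool_rot: [[0.995, 0.103, 0.001], [0.103, -0.995, -0.0], [0.001, 0.0, -1.0]]
wrist_force: [1.5, -0.9, -0.3]
gripper_width: 0.0658
grip_force: 0.0
```

Call:
send_rows --targets '[[[-0.009,0.046,0],0],[[-0.018,0.092,0],0],[[-0.027,0.138,0],0],[[-0.036,0.184,0],0],[[-0.045,0.23,0],0]]'

```text
time: 9.8
eef_pos: [0.5175, 0.0733, 0.1323]
tool_rot: [[0.995, 0.104, 0.001], [0.104, -0.995, -0.0], [0.001, 0.0, -1.0]]
wrist_force: [1.4, 0.1, -0.1]
gripper_width: 0.0655
grip_force: 0.0
```

Call:
send_rows --targets '[[[-0.0025,0.019,-0.02],0],[[-0.005,0.038,-0.04],0],[[-0.005,0.038,-0.07],0],[[-0.005,0.038,-0.095],0],[[-0.005,0.038,-0.11],0]]'

```text
time: 10.3
eef_pos: [0.5122, 0.1096, 0.0204]
tool_rot: [[0.994, 0.105, -0.001], [0.105, -0.994, -0.0], [-0.001, 0.0, -1.0]]
wrist_force: [-0.8, -0.3, -0.2]
gripper_width: 0.0661
grip_force: 0.0
```

Call:
send_rows --targets '[[[0,0,-0.007],0],[[0,0,-0.014],0],[[0,0,-0.02],0],[[0,0,-0.024],0],[[0,0,-0.0275],0]]'

```text
time: 10.8
eef_pos: [0.5134, 0.1096, -0.0054]
tool_rot: [[0.995, 0.104, 0.001], [0.104, -0.995, 0.0], [0.001, -0.0, -1.0]]
wrist_force: [-0.1, -0.2, 0.8]
gripper_width: 0.066
grip_force: 0.0
```

Call:
send_rows --targets '[[[0,0,0],0],[[0,0,0],0],[[0,0,0],0],[[0,0,0],0],[[0,0,0],0]]' --grip 0

```text
time: 11.3
eef_pos: [0.5132, 0.1097, -0.0053]
tool_rot: [[0.995, 0.105, 0.0], [0.105, -0.995, 0.0], [0.0, -0.0, -1.0]]
wrist_force: [-1.1, -0.5, 2.3]
gripper_width: 0.0356
grip_force: 30.0
```

Call:
send_rows --targets '[[[0,0,0.045],0],[[0,0,0.09],0],[[-0.006,-0.03,0.125],-0.04],[[-0.015,-0.07,0.125],-0.08],[[-0.025,-0.115,0.125],-0.12]]'

```text
time: 11.8
eef_pos: [0.4884, -0.0059, 0.1208]
tool_rot: [[1.0, -0.015, 0.003], [-0.015, -1.0, 0.0], [0.003, -0.0, -1.0]]
wrist_force: [0.6, -0.2, -1.5]
gripper_width: 0.0356
grip_force: 30.0
```

Call:
send_rows --targets '[[[-0.01,-0.042,0],0],[[-0.02,-0.084,0],0],[[-0.03,-0.126,0],0],[[-0.04,-0.168,0],0],[[-0.05,-0.21,0],0]]'

```text
time: 12.3
eef_pos: [0.4372, -0.217, 0.1196]
tool_rot: [[1.0, -0.015, 0.0], [-0.015, -1.0, -0.0], [0.0, 0.0, -1.0]]
wrist_force: [0.5, -0.2, -0.6]
gripper_width: 0.0356
grip_force: 30.0
```

Call:
send_rows --targets '[[[-0.009,-0.034,0],0],[[-0.018,-0.068,0],0],[[-0.0275,-0.1005,0],0],[[-0.0275,-0.1005,-0.01],0],[[-0.0275,-0.1005,-0.03],0]]'

```text
time: 12.8
eef_pos: [0.4108, -0.3171, 0.0899]
tool_rot: [[1.0, -0.017, 0.002], [-0.017, -1.0, -0.001], [0.002, 0.001, -1.0]]
wrist_force: [-0.5, 0.3, -1.2]
gripper_width: 0.0357
grip_force: 30.0
```

```bash
python3 - <<'E'
from h import *
s=bot.state();print(s['time'],s['eef_pos'],s['wrist_force'],s['gripper_width'])
snap('w5','wrist')
E
```

```text
12.8 [ 0.4108026  -0.31706767  0.08992411] [-0.47489073  0.29045461 -1.19661428] 0.035673004526843154
```

View pics/w5.png

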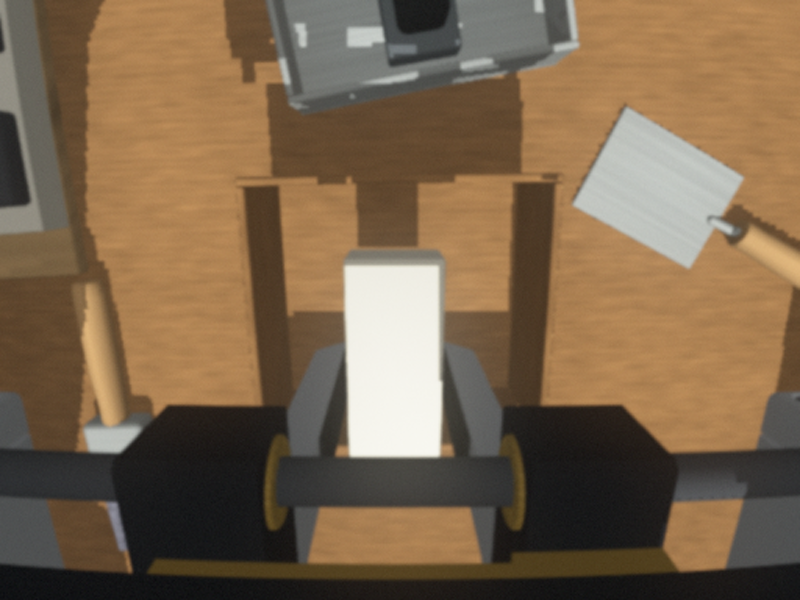

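The offcut at (394,350) hangs inside the carton's rim, whose walls are at columns 240 and 558 and whose far edge is at row 181. The block lies in the tray at the top.

```bash
python3 - <<'E'
from h import *
w=np.load('pics/w5.npy',allow_pickle=True).item()
print(px2w(w,np.array([(238,180),(561,177)])*S,.075).round(4).tolist(),px2w(w,np.array([(347,254),(442,254)])*S,.107).round(4).tolist())
E
```

```text
[[0.4845, -0.2485, 0.075], [0.4832, -0.395, 0.075]] [[0.4544, -0.2999, 0.107], [0.4537, -0.3378, 0.107]]
```

Call:
send_rows --targets '[[[0.003,-0.003,-0.025],0],[[0.003,-0.003,-0.05],0],[[0.003,-0.003,-0.075],0],[[0.003,-0.003,-0.09],0],[[0.003,-0.003,-0.1],0]]'

```text
time: 13.35
eef_pos: [0.4132, -0.3179, -0.0116]
tool_rot: [[1.0, -0.014, -0.001], [-0.014, -1.0, 0.001], [-0.001, -0.001, -1.0]]
wrist_force: [0.8, 0.2, -1.3]
gripper_width: 0.0358
grip_force: 30.0
```

Call:
send_rows --targets '[[[0,0,-0.001],0],[[0,0,-0.001],0],[[0,0,-0.001],0],[[0,0,-0.001],0],[[0,0,-0.001],0]]' --grip 0.7

```text
time: 13.85
eef_pos: [0.4138, -0.3191, -0.011]
tool_rot: [[1.0, -0.015, 0.001], [-0.015, -1.0, -0.0], [0.001, 0.0, -1.0]]
wrist_force: [-0.2, -0.2, -0.2]
gripper_width: 0.0652
grip_force: 0.0
```

Call:
send_rows --targets '[[[0,0,0.03],0],[[0,0,0.07],0],[[0,0,0.11],0],[[0,0.0,0.15],0],[[0,0.02,0.18],0]]' --grip 1

```text
time: 14.35
eef_pos: [0.4136, -0.3007, 0.1713]
tool_rot: [[1.0, -0.018, 0.002], [-0.018, -1.0, -0.002], [0.002, 0.002, -1.0]]
wrist_force: [0.5, -1.0, 0.7]
gripper_width: 0.094
grip_force: 0.0
```

Call:
send_rows --targets '[[[0.011,0.045,0.006],0.075],[[0.022,0.09,0.012],0.15],[[0.033,0.135,0.018],0.225],[[0.044,0.18,0.024],0.3],[[0.055,0.225,0.03],0.384]]'

```text
time: 14.85
eef_pos: [0.4686, -0.0721, 0.1993]
tool_rot: [[0.932, 0.363, 0.001], [0.363, -0.932, -0.0], [0.001, 0.001, -1.0]]
wrist_force: [0.7, -0.6, -0.9]
gripper_width: 0.0939
grip_force: 0.0
```

Call:
send_rows --targets '[[[0,0.046,0],0],[[0,0.092,0],0],[[0,0.138,0],0],[[0,0.184,0],0],[[0,0.23,0],0]]'

```text
time: 15.35
eef_pos: [0.4683, 0.1578, 0.199]
tool_rot: [[0.933, 0.36, 0.001], [0.36, -0.933, -0.0], [0.001, 0.0, -1.0]]
wrist_force: [1.4, -0.4, -0.6]
gripper_width: 0.0939
grip_force: 0.0
```

Call:
send_rows --targets '[[[-0.009,0.044,0],0],[[-0.018,0.088,0],0],[[-0.027,0.132,0],0],[[-0.036,0.176,0],0],[[-0.045,0.22,0],0]]'

```text
time: 15.85
eef_pos: [0.4231, 0.3776, 0.1988]
tool_rot: [[0.933, 0.36, 0.001], [0.36, -0.933, 0.0], [0.001, 0.0, -1.0]]
wrist_force: [1.2, -0.2, 0.5]
gripper_width: 0.094
grip_force: 0.0
```

Call:
send_rows --targets '[[[0,0,0],0],[[0,0,0],0],[[0,0,0],0],[[0,0,0],0],[[0,0,0],0]]'

```text
time: 16.35
eef_pos: [0.4242, 0.3751, 0.1986]
tool_rot: [[0.933, 0.359, 0.001], [0.359, -0.933, -0.0], [0.0, 0.0, -1.0]]
wrist_force: [-0.2, 1.2, 0.5]
gripper_width: 0.094
grip_force: 0.0
```

```bash
python3 - <<'E'
from h import *
s=bot.state();print(s['time'],s['eef_pos'],s['wrist_force'],s['gripper_width'])
snap('w6','wrist')
E
```

```text
16.35 [0.4241522  0.37513312 0.19864882] [-0.24077561  1.16551594  0.48468792] 0.09403458031018143
```

View pics/w6.png

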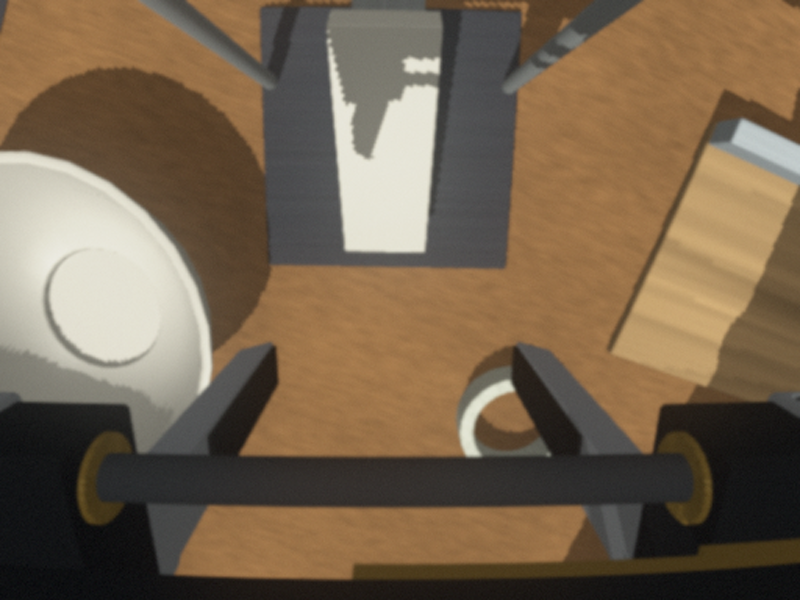

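The rack foot corners are at (271,265), (506,268), (262,8) and (521,10). The panel's lower top edge is at (345,252)-(426,251) and its upper top edge at about row 25.

```bash
python3 - <<'E'
from h import *
w=np.load('pics/w6.npy',allow_pickle=True).item()
s=lambda *p:np.array(p)*S
for z in (0,.01): print('foot',z,fit([(w,box(.1,.1,z),s((262,8),(521,10),(506,268),(271,265)))],[.51,.417,21]))
a=px2w(w,s((345,252),(426,251)),.0488);print('low edge',a.round(4).tolist(),np.linalg.norm(a[0]-a[1]))
b=px2w(w,s((328,26),(441,26)),.1406);print('up edge',b.round(4).tolist(),np.linalg.norm(b[0]-b[1]))
b2=px2w(w,s((328,12),(441,12)),.1406);print('up edge',b2.round(4).tolist(),np.linalg.norm(b2[0]-b2[1]))
R=lambda a:np.array([[np.cos(a),np.sin(a)],[-np.sin(a),np.cos(a)]])
c=fit([(w,box(.1,.1,.008),s((262,8),(521,10),(506,268),(271,265)))],[.51,.417,21])[0]
for p in (a,b,b2): print((R(np.radians(c[2]))@(p[:,:2]-c[:2]).T).T.round(4).tolist())
print(np.degrees(np.arctan2(*(b.mean(0)-a.mean(0))[[1,0]])), np.degrees(np.arctan2(*(b2.mean(0)-a.mean(0))[[1,0]])))
E
```

```text
foot 0 (array([ 0.5175,  0.4133, 20.3366]), 1.11)
foot 0.01 (array([ 0.5164,  0.4128, 20.3367]), 1.05)
low edge [[0.4287, 0.415, 0.0488], [0.4511, 0.3587, 0.0488]] 0.06065590808034214
up edge [[0.5512, 0.4587, 0.1406], [0.5717, 0.4051, 0.1406]] 0.057424296018349294
up edge [[0.5575, 0.461, 0.1406], [0.5779, 0.4076, 0.1406]] 0.057178224277309696
[[-0.0818, 0.0326], [-0.0803, -0.0281]]
[[0.0483, 0.031], [0.0489, -0.0264]]
[[0.055, 0.0309], [0.0556, -0.0263]]
20.33973245800422 20.363865459862925
```

Call:
send_rows --targets '[[[0.0235,0.011,0],-0.012],[[0.047,0.022,0],-0.012],[[0.047,0.022,-0.04],-0.012],[[0.047,0.022,-0.08],-0.012],[[0.047,0.022,-0.11],-0.012]]' --grip 1

```text
time: 16.9
eef_pos: [0.4704, 0.3971, 0.0863]
tool_rot: [[0.937, 0.348, -0.001], [0.348, -0.937, -0.001], [-0.001, 0.0, -1.0]]
wrist_force: [-1.0, 0.5, -0.2]
gripper_width: 0.0939
grip_force: 0.0
```

Call:
send_rows --targets '[[[0,0,-0.015],0],[[0,0,-0.03],0],[[0,0,-0.043],0],[[0,0,-0.054],0],[[0,0,-0.0615],0]]'

```text
time: 17.4
eef_pos: [0.4707, 0.3982, 0.0266]
tool_rot: [[0.937, 0.349, 0.0], [0.349, -0.937, 0.0], [0.0, -0.0, -1.0]]
wrist_force: [-0.2, -0.5, -0.2]
gripper_width: 0.0938
grip_force: 0.0
```

Call:
send_rows --targets '[[[0,0,0],0],[[0,0,0],0],[[0,0,0],0],[[0,0,0],0],[[0,0,0],0]]' --grip 0.3

```text
time: 17.9
eef_pos: [0.4706, 0.3987, 0.0275]
tool_rot: [[0.937, 0.349, 0.001], [0.349, -0.937, 0.001], [0.001, -0.001, -1.0]]
wrist_force: [-0.0, 2.4, 2.8]
gripper_width: 0.0599
grip_force: 30.0
```

Call:
send_rows --targets '[[[0,0,0.015],0],[[0,0,0.033],0],[[-0.035,-0.02,0.04],0],[[-0.06,-0.055,0.06],0],[[-0.06,-0.1,0.08],0]]'

```text
time: 18.4
eef_pos: [0.4069, 0.2987, 0.1083]
tool_rot: [[0.935, 0.354, -0.001], [0.354, -0.935, -0.0], [-0.001, -0.0, -1.0]]
wrist_force: [1.8, -1.2, -3.7]
gripper_width: 0.0599
grip_force: 30.0
```

Call:
send_rows --targets '[[[0.011,-0.044,0],-0.0636],[[0.022,-0.088,0],-0.127],[[0.033,-0.132,0],-0.191],[[0.044,-0.176,0],-0.254],[[0.055,-0.22,0],-0.318]]'

```text
time: 18.9
eef_pos: [0.4659, 0.0764, 0.1086]
tool_rot: [[0.999, 0.036, 0.002], [0.036, -0.999, -0.0], [0.002, 0.0, -1.0]]
wrist_force: [0.7, 0.5, -3.6]
gripper_width: 0.0598
grip_force: 30.0
```

Call:
send_rows --targets '[[[0,-0.025,0],0],[[0,-0.05,0],0],[[0,-0.0775,0],0],[[0,-0.0775,0],0],[[0,-0.0775,0],0]]'

```text
time: 19.4
eef_pos: [0.4658, 0.0005, 0.108]
tool_rot: [[0.999, 0.038, 0.001], [0.038, -0.999, -0.0], [0.001, 0.0, -1.0]]
wrist_force: [0.1, -0.7, -5.3]
gripper_width: 0.0597
grip_force: 30.0
```

```bash
python3 - <<'E'
from h import *
s=bot.state();print(s['time'],s['eef_pos'],s['wrist_force'],s['moment'],s['gripper_width'],s['q'])
snap('w7','wrist')
E
```

```text
19.4 [4.65761315e-01 4.61916220e-04 1.08043444e-01] [ 0.10885519 -0.68585002 -5.30318113] [ 0.05807128  0.18095605 -0.01364847] 0.05971584812029002 [  17.61310394   11.60787673  -28.31542555  120.74775065    7.26322782
   49.16750656 -102.81345122]
```

View pics/w7.png

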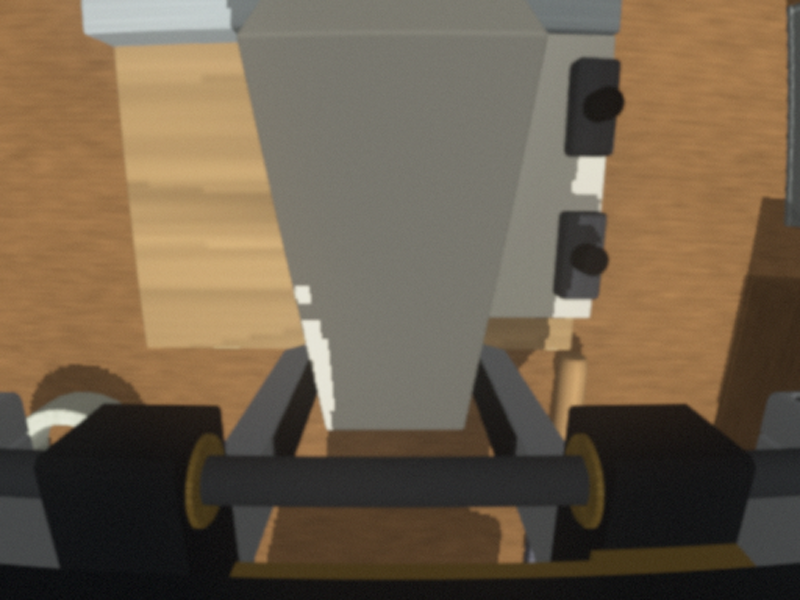

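The panel is held with its tilt kept, far end towards the fence and near end at row 428. The bay underneath is clear. I'll lower it so the near end touches and the panel pivots flat.

Call:
send_rows --targets '[[[0,0.001,-0.03],0],[[0,0.001,-0.06],0],[[0,0.001,-0.08],0],[[0,0.001,-0.09],0],[[0,0.001,-0.094],0]]'

```text
time: 19.95
eef_pos: [0.4654, 0.0025, 0.0126]
tool_rot: [[0.999, 0.04, -0.001], [0.04, -0.999, 0.0], [-0.001, -0.0, -1.0]]
wrist_force: [-0.9, 0.3, -4.1]
gripper_width: 0.0594
grip_force: 30.0
```

Call:
send_rows --targets '[[[0,0,-0.001],0],[[0,0,-0.002],0],[[0,0,-0.003],0],[[0,0,-0.004],0],[[0,0,-0.005],0]]'

```text
time: 20.45
eef_pos: [0.4682, 0.0018, 0.0093]
tool_rot: [[0.999, 0.039, 0.005], [0.039, -0.999, 0.0], [0.005, -0.0, -1.0]]
wrist_force: [7.9, 0.6, 9.0]
gripper_width: 0.0595
grip_force: 30.0
```

Call:
send_rows --targets '[[[0.001,0,-0.001],0],[[0.002,0,-0.002],0],[[0.003,0,-0.003],0],[[0.004,0,-0.004],0],[[0.005,0,-0.005],0]]'

```text
time: 20.95
eef_pos: [0.4716, 0.0017, 0.0036]
tool_rot: [[0.999, 0.039, 0.002], [0.039, -0.999, 0.0], [0.002, -0.0, -1.0]]
wrist_force: [2.1, 0.4, 1.1]
gripper_width: 0.0599
grip_force: 30.0
```

Call:
send_rows --targets '[[[0.001,0,-0.001],0],[[0.002,0,-0.002],0],[[0.003,0,-0.003],0],[[0.004,0,-0.004],0],[[0.004,0,-0.005],0]]'

```text
time: 21.45
eef_pos: [0.4743, 0.0016, -0.0023]
tool_rot: [[0.999, 0.039, -0.001], [0.039, -0.999, 0.0], [-0.001, -0.0, -1.0]]
wrist_force: [0.8, -0.3, -2.0]
gripper_width: 0.0598
grip_force: 30.0
```

Call:
send_rows --targets '[[[0.001,0,-0.001],0],[[0.0015,0,-0.002],0],[[0.002,0,-0.003],0],[[0.002,0,-0.0035],0],[[0.002,0,-0.0035],0]]'

```text
time: 21.95
eef_pos: [0.4765, 0.0017, -0.0054]
tool_rot: [[0.999, 0.039, -0.0], [0.039, -0.999, -0.0], [-0.0, 0.0, -1.0]]
wrist_force: [-1.9, -0.3, 2.7]
gripper_width: 0.0596
grip_force: 30.0
```

```bash
python3 - <<'E'
from h import *
s=bot.state();print(s['time'],s['eef_pos'],s['wrist_force'],s['moment'])
c=snap('w8','wrist')
im=cv2.imread('pics/w8.png'); cv2.imwrite('pics/w8c.png',im)
E
```

```text
21.95 [ 0.4764657   0.0016609  -0.00539906] [-1.88474885 -0.31959912  2.67665902] [ 0.20338054  0.62980206 -0.03333034]
```

Call:
send_rows --targets '[[[0.002,0,-0.0005],0],[[0.004,0,-0.001],0],[[0.006,0,-0.001],0],[[0.008,0,-0.001],0],[[0.009,0,-0.001],0]]'

```text
time: 22.5
eef_pos: [0.4827, 0.0013, -0.0064]
tool_rot: [[0.999, 0.039, -0.005], [0.039, -0.999, -0.001], [-0.005, 0.001, -1.0]]
wrist_force: [-22.5, 0.8, 32.0]
gripper_width: 0.0597
grip_force: 30.0
```

Call:
send_rows --targets '[[[0.001,0,0],0],[[0.002,0,0],0],[[0.003,0,0],0],[[0.004,0,0],0],[[0.005,0,0],0]]'

```text
time: 23.0
eef_pos: [0.4875, 0.0012, -0.0064]
tool_rot: [[0.999, 0.039, -0.005], [0.039, -0.999, -0.002], [-0.005, 0.001, -1.0]]
wrist_force: [-21.1, 0.2, 31.0]
gripper_width: 0.0597
grip_force: 30.0
```

Call:
send_rows --targets '[[[0,0,0.0015],0],[[0,0,0.002],0],[[0.001,0,0.002],0],[[0.002,0,0.002],0],[[0.003,0,0.002],0]]'

```text
time: 23.5
eef_pos: [0.4932, 0.0016, -0.0048]
tool_rot: [[0.999, 0.039, -0.001], [0.039, -0.999, 0.0], [-0.001, -0.0, -1.0]]
wrist_force: [-4.6, 0.5, -4.2]
gripper_width: 0.0599
grip_force: 30.0
```

Call:
send_rows --targets '[[[0.001,0,0],0],[[0.002,0,0],0],[[0.003,0,0],0],[[0.004,0,0],0],[[0.004,0,0],0]]'

```text
time: 24.0
eef_pos: [0.4931, 0.0015, -0.0059]
tool_rot: [[0.999, 0.039, -0.008], [0.039, -0.999, -0.001], [-0.008, 0.001, -1.0]]
wrist_force: [-18.9, 2.0, 0.8]
gripper_width: 0.0597
grip_force: 30.0
```

The panel stopped on the fence at x≈0.493 with about 19 N. I'll relax, open slightly because the clamped panel is close to the right finger, and rise.

Call:
send_rows --targets '[[[-0.002,0,0],0],[[-0.0035,0,0],0],[[-0.0035,0,0],0],[[-0.0035,0,0],0],[[-0.0035,0,0],0]]'

```text
time: 24.5
eef_pos: [0.4933, 0.0016, -0.0048]
tool_rot: [[0.999, 0.039, -0.001], [0.039, -0.999, -0.0], [-0.001, 0.0, -1.0]]
wrist_force: [-5.5, 1.2, -4.5]
gripper_width: 0.0597
grip_force: 30.0
```

Call:
send_rows --targets '[[[0,0,0],0],[[0,0,0],0],[[0,0,0.01],0],[[0,0,0.04],0],[[0,0,0.08],0]]' --grip 0.72

```text
time: 25.0
eef_pos: [0.4933, 0.0019, 0.0762]
tool_rot: [[0.999, 0.039, -0.002], [0.039, -0.999, 0.001], [-0.002, -0.001, -1.0]]
wrist_force: [0.4, -0.4, 0.5]
gripper_width: 0.0677
grip_force: 0.0
```

Call:
send_rows --targets '[[[0,0.01,0.04],0],[[0,0.02,0.08],0],[[0,0.03,0.12],0],[[0,0.03,0.13],0],[[0,0.03,0.13],0]]' --grip 1

```text
time: 25.5
eef_pos: [0.4952, 0.0318, 0.2077]
tool_rot: [[0.999, 0.039, 0.004], [0.039, -0.999, -0.0], [0.004, 0.0, -1.0]]
wrist_force: [0.3, -0.3, -0.9]
gripper_width: 0.0941
grip_force: 0.0
```

```bash
python3 - <<'E'
from h import *
s=bot.state();print(s['time'],s['eef_pos'],s['wrist_force'],s['gripper_width'],s['q'])
c=snap('w9','wrist')
im=cv2.imread('pics/w9.png')
# predicted outlines: board corner & current guess for locating edges by code
g=cv2.cvtColor(im,cv2.COLOR_BGR2GRAY)
for X in ([.50,-.02,.036],[.50,.02,.036],[.45,0,.036],[.61,0,.036],[.618,-.045,.036]): print(X,(proj(c,[X])/S).round(1).tolist())
r,cc=(proj(c,[[.53,0,.036]])/S)[0][::-1].astype(int)
print('row',r,[(x,int(g[r,x])) for x in range(200,640,8)])
E
```

```text
25.5 [0.49515616 0.03183788 0.20767981] [ 0.2916691  -0.25456506 -0.85403122] 0.09406335871760148 [  16.49477557    7.78778329  -29.98499564  111.07347361    4.46999951
   62.01607246 -103.11167123]
[0.5, -0.02, 0.036] [[457.7, 268.6]]
[0.5, 0.02, 0.036] [[407.8, 266.7]]
[0.45, 0, 0.036] [[429.3, 327.3]]
[0.61, 0, 0.036] [[441.0, 123.8]]
[0.618, -0.045, 0.036] [[501.2, 115.7]]
row 230 [(200, 117), (208, 114), (216, 115), (224, 116), (232, 140), (240, 142), (248, 143), (256, 140), (264, 139), (272, 141), (280, 139), (288, 139), (296, 139), (304, 138), (312, 137), (320, 138), (328, 139), (336, 134), (344, 136), (352, 147), (360, 144), (368, 145), (376, 145), (384, 144), (392, 96), (400, 134), (408, 135), (416, 131), (424, 133), (432, 132), (440, 129), (448, 130), (456, 130), (464, 128), (472, 93), (480, 86), (488, 86), (496, 103), (504, 128), (512, 130), (520, 128), (528, 126), (536, 126), (544, 126), (552, 173), (560, 129), (568, 185), (576, 184), (584, 143), (592, 116), (600, 115), (608, 118), (616, 118), (624, 116), (632, 120)]
```

Call:
send_rows --targets '[[[0.01,0.01,-0.02],0.145],[[0.02,0.02,-0.04],0.29],[[0.03,0.03,-0.06],0.435],[[0.037,0.035,-0.08],0.58],[[0.037,0.035,-0.1],0.725]]' --grip 0.85

```text
time: 26.05
eef_pos: [0.5305, 0.0673, 0.1029]
tool_rot: [[0.717, 0.697, -0.002], [0.697, -0.717, 0.001], [-0.001, -0.002, -1.0]]
wrist_force: [0.7, 0.1, 0.6]
gripper_width: 0.0798
grip_force: 0.0
```

```bash
python3 - <<'E'
from h import *
s=bot.state();print(s['time'],s['eef_pos'],s['q'])
E
```

```text
26.05 [0.53054042 0.06725304 0.10292189] [ 15.4624206   19.76297381 -35.29602059 112.33884899  14.17776298
  52.29103785 -72.86401307]
```

Call:
send_rows --targets '[[[0,0,0],0.145],[[0,0,-0.01],0.29],[[0,0,-0.02],0.435],[[0,0,-0.03],0.58],[[0,0,-0.04],0.725]]'

```text
time: 26.55
eef_pos: [0.5297, 0.0663, 0.0634]
tool_rot: [[0.076, 0.997, -0.003], [0.997, -0.076, 0.0], [0.0, -0.003, -1.0]]
wrist_force: [0.4, -0.0, -0.5]
gripper_width: 0.0797
grip_force: 0.0
```

Call:
send_rows --targets '[[[0,0,-0.01],0.121],[[0,0,-0.025],0.121],[[0,0,-0.045],0.121],[[0,0,-0.06],0.121],[[0,0,-0.069],0.121]]'

```text
time: 27.05
eef_pos: [0.5298, 0.0665, -0.0056]
tool_rot: [[-0.037, 0.999, -0.002], [0.999, 0.037, 0.0], [0.0, -0.002, -1.0]]
wrist_force: [-0.3, -0.1, 0.0]
gripper_width: 0.0794
grip_force: 0.0
```

Call:
send_rows --targets '[[[0,-0.004,0],0],[[0,-0.008,0],0],[[0,-0.012,0],0],[[0,-0.016,0],0],[[0,-0.02,0],0]]'

```text
time: 27.55
eef_pos: [0.5313, 0.046, -0.0031]
tool_rot: [[-0.038, 0.999, 0.001], [0.999, 0.038, -0.0], [-0.0, 0.001, -1.0]]
wrist_force: [-0.0, 0.3, -0.1]
gripper_width: 0.0796
grip_force: 0.0
```

Call:
send_rows --targets '[[[0,-0.003,0],0],[[0,-0.006,0],0],[[0,-0.009,0],0],[[0,-0.012,0],0],[[0,-0.015,0],0]]'

```text
time: 28.05
eef_pos: [0.5313, 0.0321, -0.0033]
tool_rot: [[-0.039, 0.999, 0.001], [0.999, 0.039, 0.001], [0.001, 0.001, -1.0]]
wrist_force: [0.1, 5.7, 3.7]
gripper_width: 0.0796
grip_force: 2.6
```

Call:
send_rows --targets '[[[0,-0.002,0],0],[[0,-0.004,0],0],[[0,-0.006,0],0],[[0,-0.007,0],0],[[0,-0.008,0],0]]'

```text
time: 28.55
eef_pos: [0.5314, 0.0241, -0.0033]
tool_rot: [[-0.039, 0.999, 0.001], [0.999, 0.039, 0.001], [0.001, 0.001, -1.0]]
wrist_force: [0.6, 5.2, 4.3]
gripper_width: 0.0799
grip_force: 2.7
```

Sliding at a steady 5 N. I'll continue slowly until contact.

Call:
send_rows --targets '[[[0,-0.001,0],0],[[0,-0.002,0],0],[[0,-0.003,0],0],[[0,-0.004,0],0],[[0,-0.005,0],0]]'

```text
time: 29.05
eef_pos: [0.5318, 0.0222, -0.0032]
tool_rot: [[-0.04, 0.999, 0.002], [0.999, 0.04, 0.005], [0.005, 0.002, -1.0]]
wrist_force: [0.4, 23.6, 0.7]
gripper_width: 0.0798
grip_force: 11.8
```

Call:
send_rows --targets '[[[0,-0.001,0],0],[[0,-0.002,0],0],[[0,-0.003,0],0],[[0,-0.003,0],0],[[0,-0.003,0],0]]'

```text
time: 29.55
eef_pos: [0.5318, 0.0221, -0.003]
tool_rot: [[-0.041, 0.999, 0.002], [0.999, 0.041, 0.008], [0.008, 0.003, -1.0]]
wrist_force: [-0.1, 33.7, -0.9]
gripper_width: 0.0799
grip_force: 16.9
```

Call:
send_rows --targets '[[[0,0.005,0],0],[[0,0.02,0],0],[[0,0.03,0.03],0],[[0,0.03,0.07],0],[[-0.02,0.02,0.1],0]]' --grip 0

```text
time: 30.05
eef_pos: [0.5125, 0.0377, 0.0983]
tool_rot: [[-0.041, 0.999, 0.001], [0.999, 0.041, 0.001], [0.001, 0.001, -1.0]]
wrist_force: [0.3, -0.5, 0.9]
gripper_width: 0.0433
grip_force: 0.0
```

Call:
send_rows --targets '[[[-0.03,-0.02,0],0],[[-0.06,-0.04,0],0],[[-0.083,-0.054,0],0],[[-0.083,-0.054,0],0],[[-0.083,-0.054,-0.01],0]]'

```text
time: 30.55
eef_pos: [0.429, -0.0189, 0.0872]
tool_rot: [[-0.037, 0.999, 0.002], [0.999, 0.037, -0.002], [-0.002, 0.002, -1.0]]
wrist_force: [0.5, -0.4, -0.1]
gripper_width: 0.0032
grip_force: 0.0
```

```bash
python3 - <<'E'
from h import *
s=bot.state();print(s['time'],s['eef_pos'],np.round(s['tool_rot'],3).tolist(),s['gripper_width'])
c=snap('t2','top')
t=imaging.camera_info('top')
for X in ([.457,-.02,.036],[.457,.01,.036],[.457,-.05,.036]): print((proj(t,[X])).round(1).tolist())
E
```

```text
30.55 [ 0.42899198 -0.01893494  0.08722271] [[-0.037, 0.999, 0.002], [0.999, 0.037, -0.002], [-0.002, 0.002, -1.0]] 0.0032171945917603213
[[273.8, 223.6]]
[[264.3, 223.8]]
[[283.3, 223.4]]
```

Call:
send_rows --targets '[[[0,0,-0.03],0],[[0,0,-0.055],0],[[0,0,-0.075],0],[[0,0,-0.086],0],[[0,0,-0.09],0]]'

```text
time: 31.1
eef_pos: [0.4278, -0.0173, -0.0048]
tool_rot: [[-0.04, 0.999, -0.002], [0.999, 0.04, 0.001], [0.001, -0.002, -1.0]]
wrist_force: [0.5, -0.5, 0.9]
gripper_width: 0.0006
grip_force: 0.0
```

Call:
send_rows --targets '[[[0.003,0,0],0],[[0.006,0,0],0],[[0.009,0,0],0],[[0.011,0,0],0],[[0.013,0,0],0]]'

```text
time: 31.6
eef_pos: [0.4415, -0.0186, -0.0032]
tool_rot: [[-0.039, 0.999, 0.001], [0.999, 0.039, -0.0], [-0.0, 0.001, -1.0]]
wrist_force: [-0.7, -0.4, 0.4]
gripper_width: 0.0004
grip_force: 0.0
```

Call:
send_rows --targets '[[[0.001,0,0],0],[[0.002,0,0],0],[[0.003,0,0],0],[[0.004,0,0],0],[[0.005,0,0],0]]'

```text
time: 32.1
eef_pos: [0.4448, -0.0185, -0.0038]
tool_rot: [[-0.039, 0.999, -0.002], [0.999, 0.039, -0.0], [-0.0, -0.002, -1.0]]
wrist_force: [-11.3, -0.1, 6.9]
gripper_width: 0.0004
grip_force: 5.5
```

Call:
send_rows --targets '[[[0.001,0,0],0],[[0.002,0,0],0],[[0.003,0,0],0],[[0.004,0,0],0],[[0.004,0,0],0]]'

```text
time: 32.6
eef_pos: [0.4448, -0.0188, -0.0045]
tool_rot: [[-0.039, 0.999, -0.009], [0.999, 0.039, -0.002], [-0.002, -0.009, -1.0]]
wrist_force: [-26.0, 1.5, 21.6]
gripper_width: 0.0002
grip_force: 13.5
```

Call:
send_rows --targets '[[[-0.004,0,0],0],[[-0.01,0,0],0],[[-0.018,0,0],0],[[-0.018,0,0.03],0],[[-0.018,0,0.07],0]]'

```text
time: 33.1
eef_pos: [0.4303, -0.018, 0.0662]
tool_rot: [[-0.04, 0.999, -0.003], [0.999, 0.04, 0.001], [0.001, -0.003, -1.0]]
wrist_force: [0.0, -0.8, 0.6]
gripper_width: 0.0007
grip_force: 0.0
```

Call:
send_rows --targets '[[[0,0,0.03],0],[[0.01,0.03,0.06],0],[[0.02,0.05,0.09],-0.1],[[0.03,0.07,0.11],-0.2],[[0.03,0.07,0.11],-0.2]]'

```text
time: 33.6
eef_pos: [0.4642, 0.0543, 0.1791]
tool_rot: [[0.161, 0.987, 0.005], [0.987, -0.161, 0.0], [0.001, 0.005, -1.0]]
wrist_force: [-0.5, -0.8, 0.5]
gripper_width: 0.0007
grip_force: 0.0
```

```bash
python3 - <<'E'
from h import *
s=bot.state();print(s['time'],s['eef_pos'],s['wrist_force'])
c=snap('w10','wrist')
im=cv2.imread('pics/w10.png'); t=cv2.cvtColor(imaging.get_image('top'),cv2.COLOR_RGB2BGR)
p=(proj(c,[[.54,-.03,.036]])/S)[0].astype(int);print(p)
# composite: enlarged wrist crop around the fitted panel, and top view crop
y0=max(0,p[1]-170);x0=max(0,p[0]-170)
a=cv2.resize(im[y0:y0+300,x0:x0+300],(480,480),interpolation=cv2.INTER_CUBIC)
b=cv2.resize(t[140:270,200:410],(320,198),interpolation=cv2.INTER_CUBIC)
o=np.zeros((480,800,3),np.uint8);o[:,:480]=a;o[:198,480:]=b
cv2.imwrite('pics/comp.png',o);print(x0,y0)
E
```

```text
33.6 [0.46417227 0.05429368 0.179146  ] [-0.48562358 -0.79996507  0.48035939]
[504 365]
334 195
```

View pics/comp.png

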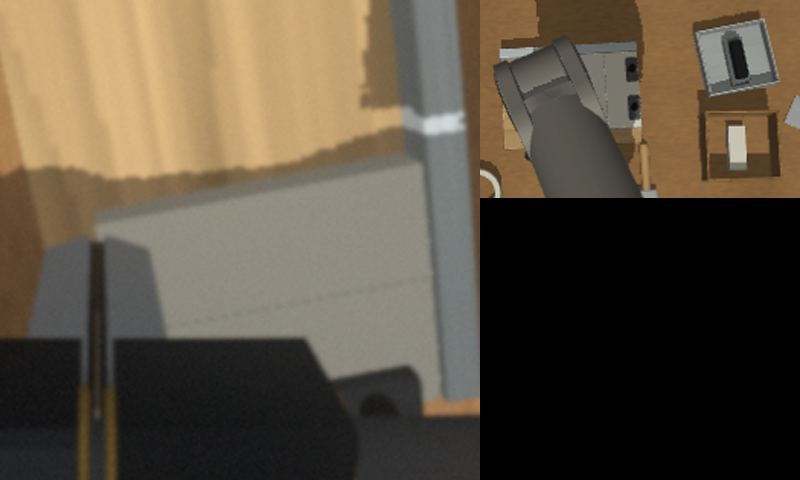

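The panel sits flush to the fence at (430,160-275), with only a hairline seam to the clamped panel from (165,325) to (430,278). The block is in the tray and the offcut in the carton.

```bash
python3 -c "
from cell import bot
print(bot.finish_job())"
```

```text
the job is handed in; nothing more can be done
None
```

I handed the job in after about 34 s of robot time: the sanding block is in the tray, the offcut is in the cardboard box, and the panel lies flush against the fence with only a hairline seam to the clamped panel. No verdict came back from the hand-in.

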